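# Zero the densitometer and read the marked grey patch

## Task

Take the grey-scale strip with the red grip bar out of the divided tray, lay it in the densitometer's guide channel with the bar pointing to the long open end, slide it under the measuring head until its white patch sits under the nose, and press the head fully down onto it for about a second to zero the instrument. Let the head spring up, slide the strip along until the patch with the orange pointers sits under the nose, press the head down for about a second again to take the reading, and leave the strip there, lying flat in the channel under the raised head. Never slide the strip while the head is down, and leave the other strips and the things standing about where they are.

Things in the scene. Friction and masses are not known exactly. Their poses are not given: they have to be found in the camera images.
- densitometer: Fixed desktop densitometer: dark stage 84 mm (x) by y -175 to +100 mm; behind it a pale housing (x 42 to 172, y -45 to +100, 73 high). Origin on the table under the measuring nose; x to the housing, y along the guide channel (through x = 0), z up. Channel floor 14 mm up, 52 mm wide, flared rails to 22 mm up, open ends; the -y end is the long one. Orange lines on the rails mark y = 0.
- read_point (a point): Point straight under the nose at the height of a strip's upper face (20 mm above the table), where the pressed nose touches; axes as the densitometer. The raised nose clears a strip in the channel by 15 mm and the head spans y -16 to +16 mm, so lay the strip down beside the head on the long side and slide it in under it.
- press_pad (a point): Middle of the black ribbed rubber pad (30 x 17 mm) on top of the head's front end, straight above the nose; about 82 mm above the table when up. Press here straight down, about 16 mm, until the nose stops on the strip; needs about 5 N.
- nose_tip (a point): Tip (4 mm across) of the black conical nose under the head's front end.
- head (a joint): Hinge of the measuring head, rad: 0 up (a spring returns it), about 0.12 when the nose touches a strip lying in the channel, 0.16 at its stop.
- strip_tray: Grey divided tray 190 x 196 x 14 mm, fixed, three compartments side by side along its x (58 mm wide each, middles at x -62, 0, +62 mm), floor 4 mm above the table. Origin under its middle.
- strip_red: Grey-scale strip on a flat black carrier 46 (x) x 176 (y) x 6 mm, about 90 g, red grip bar near its -y end, lying in a compartment of the tray. Origin at the middle of its underside. Six patches in a row along y (12 mm long, 26 mm wide, 14 mm apart) go from white, next to the bar, to black; an orange pointer on each side marks the fifth.
- red_bar (a point): Top middle of the red grip bar: 12 mm thick (x), 34 mm long (y), standing 22 mm above the carrier, its top 28 mm above the strip's underside; 70 mm from the strip's middle toward -y.
- white_patch (a point): Middle of the red strip's white patch, on its upper face, 2 mm from the strip's origin toward +y.
- pointer_patch (a point): Middle of the red strip's patch with the orange pointers (dark grey, fifth), on its upper face, 58 mm from the strip's origin toward +y.
- strip_blue: The same strip with a blue grip bar, in another compartment; stays there.
- strip_yellow: The same strip with a yellow grip bar, in another compartment; stays there.
- loupe: Bystander: round loupe, black top, 47 mm across, 42 mm high; origin under its middle.
- marker: Bystander: white marker pen with green cap, lying, 135 mm long, 17 mm thick; origin under its middle.
- film_can: Bystander: black film can with orange lid, 34 mm across, 51 mm high; origin under its middle.

How it is judged:
By the outcome, as a careful person would: the job done as asked, in the order asked, and still so for the second after the job is handed in, with the robot touching nothing.
It also fails if it takes over 58 s, if anything falls off the work surface, if the arm or the gripper's body presses on something with over 40 N, if the wrist force passes 120 N, or if a joint passes its speed limit or range.

## Robot

A 6-joint arm with a two-finger parallel gripper is mounted at the origin on a cart in front of the work surface, level with it; the furniture and walls round the work are solid. World frame = base frame: x ahead of the robot, y to its left, z up, the work surface at z = 0. Lengths are in m, angles in rad, forces in N, time in s.
With the tool pointing down it reaches from about 0.25 to 0.8 m from the base axis. Payload 3.9 kg.
Tool frame: the origin (TCP) lies midway between the tips of the shut fingers; the grasp point (between the pads) lies 19 mm behind it; z points along the fingers, y is the line along which they close (so a half turn about z gives the same grasp; the last joint's range is limited). The gripper opens to 85 mm and grips with 20 to 120 N. Pads are 22 mm wide; open, the fingers measure 114 mm over their backs; the gripper's body (76 mm by 85 mm) begins 54 mm behind the grasp point. The pads swing forward as they close: fully open they stand 13 mm farther back than shut.
Start: joints at [1.286, 0.26, -0.138, 1.173, 0, 1.571], TCP at [0.148, 0.504, 0.231] pointing down, gripper open.
Joint ranges: [-2.78, 2.78], [-0.83, 1.72], [-1.28, 1.37], [-1.9, 2.12], [-1.57, 1.48], [-3.14, 3.14]. Speed limits (rad/s): [2.57, 2.57, 3.14, 3.14, 3.14, 3.14].

## Interface

Orientations are given as a rotation vector (axis times angle).
In Python, from workcell import ctrl gives the robot as it stands.
- The arm moves only by the shell command python3 -m jog 'ROWS' [FORCE]. ROWS is JSON, a list of rows, each a list of 3 entries, a list of its own where there are three numbers: the turn, a rotation vector about the tool's x, y, z in degrees, then the shift along the tool's x, y, z in m, then the opening, from 0 (shut) to 1 (fully open). In form: [[[ax, ay, az], [dx, dy, dz], jaw], ...]. A call has 1 to 12 rows; each row shifts and turns the commanded pose from where the row before left it, along the tool's axes as they then stand; what a row does not reach is not made up. A row lasts 1/12 s, in which the tool goes at most 41.7 mm and 7.16 degrees, less where a joint would pass 70% of its speed; a pose out of reach is approached as far as the arm can. A call is refused whole if a number of a shift passes 0.0417 or a number of a turn 7.16, either way. A call with a gripper value outside its range is refused whole. The fingers move at their own pace and stop on an object; FORCE is the grip in N (left out, the last holds). Time passes only in rows, so rows that do not move let the fingers close. It gives the time, the measured TCP pose, the force, the opening and the grip force at its end, in the units of the state.
- ctrl.read_state(): the state, without advancing time (a new reading comes with each control period).
- ctrl.grab_frame(name): name is "scene" or "side" or "wrist"; returns a dict with "color" (420x560x3 uint8, red, green, blue), "range_z" (420x560 float32, m along the optical axis (not along the pixel's ray), 0 where there is no reading), "vertical_fov" (degrees; the focal length in pixels is half the picture's height over the tangent of half this angle, whatever the lens; pixels are square), "cx", "cy" (the principal point, pixels), "eye" and "attitude" of the camera in the world; the wrist camera has in their place "mount" (4x4, takes a point from camera to tool coordinates, whose origin is the TCP and whose axes are the flange's). Camera axes: x right, y up, looking along -z (the intrinsics and any distortion apply to the point x, -y, -z); pixel columns grow to the right and rows downward; lengths in m; the calibration is good to about 2 mm. A picture is of the moment at which its call begins: read the wrist's pose just before it.
- ctrl.job_done(): hands the job in; it is judged then, once.
The state is a dict: "t": time; "joints": joint angles; "joint_vel": joint speeds; "tau": joint torques, N m; "ee_pos": TCP position; "ee_rot": TCP orientation; "wrist_force": force on the tool from outside, world axes, zero at the start; "ft_torque": the same for the moment, N m; "finger_gap": opening from 0.0 (shut) to 1.0 (fully open); "finger_force": force on a finger pad.
Only numpy, scipy, OpenCV 4.12 (cv2) and the standard library are available. Lean on these libraries where they do the work, as an engineer would, in place of code of your own. Each camera call takes 0.05 s, during which the arm holds its last target. There are 200 camera calls.

## Working session

There is one attempt and no reset: what is moved stays moved. The work goes in short steps, Python scripts to look and compute and a shell command to move; the robot and the scene stay as the last step left them, time stands still between calls to the robot, and variables do not carry over. Pictures are saved under pics/ and viewed, at most 10 in all, crops included, and the job is handed in when it is done.

```bash
mkdir -p pics; cat > h.py <<'E'
import numpy as np, cv2
from scipy.spatial.transform import Rotation as R
from workcell import ctrl
def grab(n):
    s=ctrl.read_state(); f=ctrl.grab_frame(n); f=dict(f)
    if n=='wrist':
        T=np.eye(4);T[:3,:3]=R.from_rotvec(s['ee_rot']).as_matrix();T[:3,3]=s['ee_pos'];f['T']=T@np.array(f['mount'])
    else:
        a=np.array(f['attitude']);T=np.eye(4);T[:3,:3]=a if a.shape==(3,3) else R.from_rotvec(a).as_matrix();T[:3,3]=f['eye'];f['T']=T
    np.save('pics/%s.npy'%n,f,allow_pickle=True); return f
def load(n): return np.load('pics/%s.npy'%n,allow_pickle=True).item()
def fl(f): return 210/np.tan(np.radians(f['vertical_fov'])/2)
def world(f,u,v,z=None):
    F=fl(f); d=np.array([(u-f['cx'])/F,-(v-f['cy'])/F,-1.]); T=f['T']
    if z is None:
        p=f['range_z'][int(round(v))-1:int(round(v))+2,int(round(u))-1:int(round(u))+2]; r=np.median(p[p>0]) if (p>0).any() else 0
    else: r=(z-T[2,3])/(T[:3,:3]@d)[2]
    return T[:3,:3]@(d*r)+T[:3,3]
def proj(f,p):
    q=f['T'][:3,:3].T@(np.array(p)-f['T'][:3,3]);F=fl(f); return f['cx']-F*q[0]/q[2], f['cy']+F*q[1]/q[2]
def save(f,name,crop=None,k=1):
    im=f['color'][...,::-1]
    if crop: im=im[crop[1]:crop[3],crop[0]:crop[2]]
    cv2.imwrite('pics/'+name,cv2.resize(im,None,fx=k,fy=k,interpolation=cv2.INTER_CUBIC))
E
python3 - <<'E'
from h import *
for n in ['scene','side','wrist']:
    f=grab(n); save(f,n+'0.png'); print(n,{k:(v if np.size(v)<17 else np.shape(v)) for k,v in f.items()})
a=cv2.imread('pics/scene0.png');b=cv2.imread('pics/side0.png')
print(ctrl.read_state())
E
```

```text
scene {'color': (420, 560, 3), 'range_z': (420, 560), 'vertical_fov': 53.187945883961035, 'cx': 279.7138426428924, 'cy': 204.5118648483509, 'eye': array([ 0.03540716, -0.60610432,  0.86617136]), 'attitude': array([ 0.7641318 , -0.28572133, -0.63664669]), 'T': array([[ 0.77748867,  0.42918789, -0.45968372,  0.03540716],
       [-0.62871579,  0.54798379, -0.55175196, -0.60610432],
       [ 0.01509397,  0.71799131,  0.69588839,  0.86617136],
       [ 0.        ,  0.        ,  0.        ,  1.        ]])}
side {'color': (420, 560, 3), 'range_z': (420, 560), 'vertical_fov': 53.01067143336943, 'cx': 282.0992148094973, 'cy': 206.57746653321257, 'eye': array([0.31552454, 0.88824794, 0.78115006]), 'attitude': array([ 0.18331724, -1.26851829, -2.6145212 ]), 'T': array([[-0.96588619,  0.15040604, -0.21081246,  0.31552454],
       [-0.25867301, -0.5991164 ,  0.75772542,  0.88824794],
       [-0.01233473,  0.78640801,  0.61758424,  0.78115006],
       [ 0.        ,  0.        ,  0.        ,  1.        ]])}
wrist {'color': (420, 560, 3), 'range_z': (420, 560), 'vertical_fov': 68.77717282317613, 'cx
[... 624 characters left out ...]
        ,  1.        ]])}
{'t': 0.15, 'joints': array([ 1.28599353e+00,  2.60536095e-01, -1.39102468e-01,  1.17272620e+00,
        4.10530572e-05,  1.57084315e+00]), 'joint_vel': array([-0.0001307 , -0.00103018,  0.00482842, -0.00091275,  0.0005253 ,
       -0.00121886]), 'tau': array([ 1.46117789e-03, -4.06005085e+01,  2.54166663e+01,  1.27114024e-02,
        2.24251203e-04,  4.95849761e-06]), 'ee_pos': array([0.14734091, 0.50332652, 0.23064333]), 'ee_rot': array([-4.45892125e-01, -3.10952168e+00,  2.42941280e-03]), 'wrist_force': array([-0.28775481,  0.90546905, -0.45922992]), 'ft_torque': array([-0.0334902 ,  0.00821264,  0.05070196]), 'finger_force': 0.0, 'finger_gap': 0.996815151844727}
```

View pics/scene0.png

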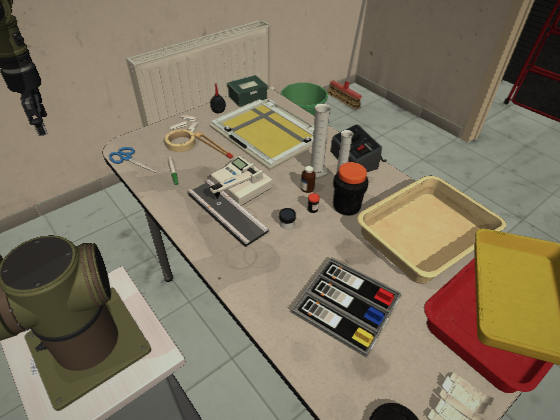

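View pics/side0.png

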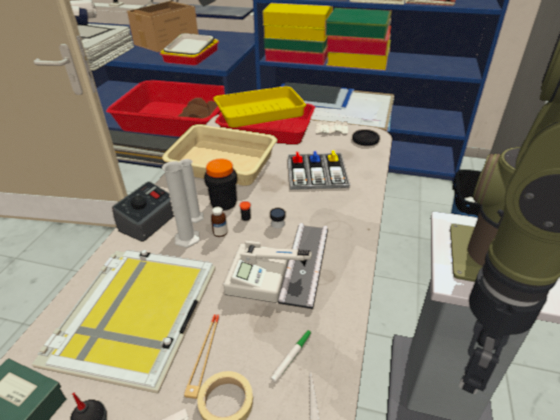

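The scene view shows the densitometer (about 232,195), the tray (345,305) with the red bar at (385,297), the loupe at (287,217), the film can at (313,202) and the marker at (173,170). I'll enlarge these areas next.

```bash
python3 - <<'E'
from h import *
f=load('scene'); save(f,'den.png',(182,148,302,248),6); save(f,'tray.png',(285,252,405,357),5.7)
g=load('side'); save(g,'sden.png',(215,200,345,310),5.4)
E
```

```text
(no output)
```

View pics/den.png

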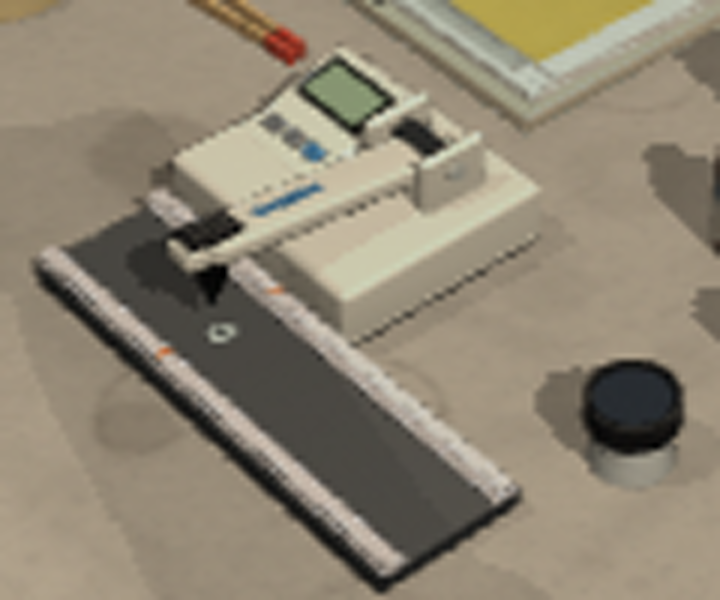

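View pics/tray.png

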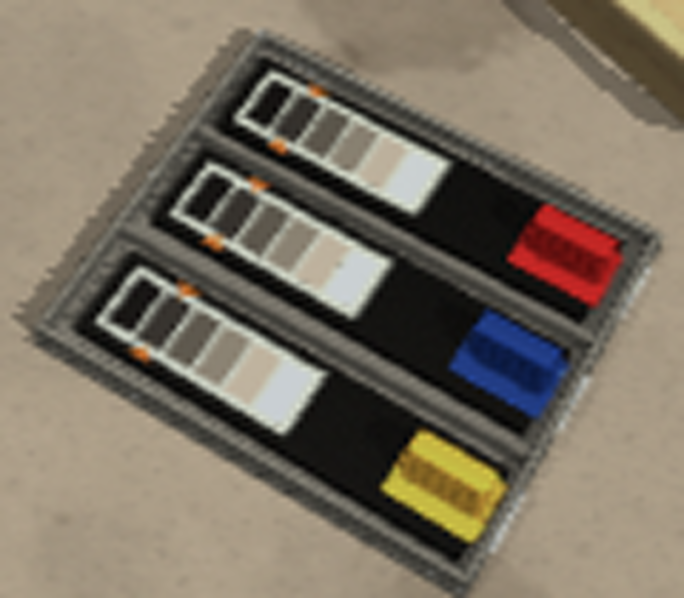

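View pics/sden.png

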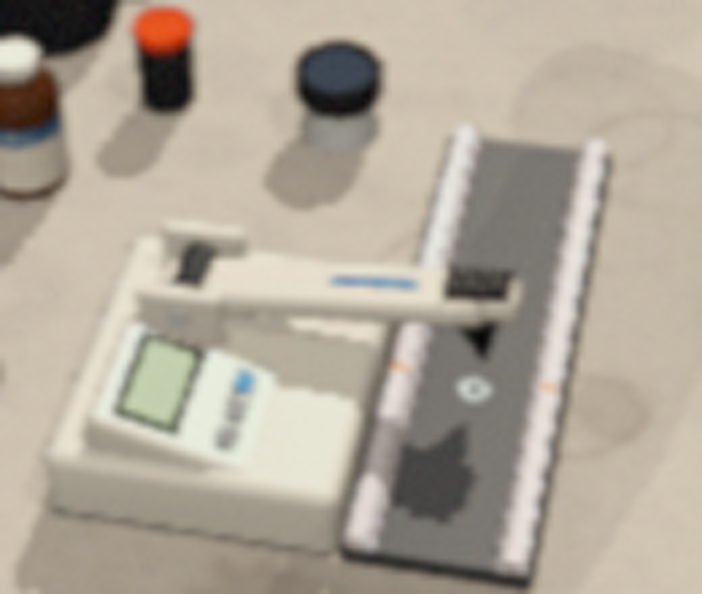

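The crops show the densitometer's y=0 line at (164,352)-(276,290) and its ring at (222,333). In the tray, the red strip's white patch is at (413,182) and its pointers are at (317,91) and (278,147). The side crop has the ring at (474,389) and the orange marks at (548,386) and (398,366).

```bash
python3 - <<'E'
from h import *
np.set_printoptions(precision=4,suppress=True)
f=load('scene');g=load('side')
def P(f,x,y,k,o,z): 
    u=o[0]+(x+.5)/k-.5;v=o[1]+(y+.5)/k-.5
    return world(f,u,v,z), world(f,u,v)
D=(6,(182,148));S=(5.4,(215,200));T=(5.7,(285,252))
for n,a in dict(ring=(f,222,333,*D,.014),oA=(f,164,352,*D,.022),oB=(f,276,290,*D,.022),pad=(f,207,234,*D,.082),endA=(f,382,590,*D,0.0),endB=(f,518,493,*D,.018),shortA=(f,40,262,*D,.022),
 sring=(g,474,389,*S,.014),soA=(g,548,386,*S,.022),soB=(g,398,366,*S,.022),spad=(g,480,284,*S,.082),slongA=(g,600,142,*S,.022),sshortA=(g,514,568,*S,.022),slongB=(g,466,128,*S,.022),sshortB=(g,362,540,*S,.022),
 white=(f,413,182,*T,.01),ptr=(f,297.5,119,*T,.01),black=(f,267,103,*T,.01),bar=(f,570,250,*T,.032),trayfl=(f,260,35,*T,.014),traynr=(f,462,590,*T,.014),trayfr=(f,660,240,*T,.014),traynl=(f,22,330,*T,.014)).items():
    print(n,*P(*a))
# red blob top via depth
for n,h in (('scene',f),('side',g)):
    hsv=cv2.cvtColor(h['color'],cv2.COLOR_RGB2HSV);m=((hsv[...,0]<8)|(hsv[...,0]>172))&(hsv[...,1]>150)&(hsv[...,2]>90)
    q=np.array([world(h,u,v) for v,u in np.argwhere(m)])
    sel=(abs(q[:,0]-.5)<.25)&(q[:,2]>.026)&(q[:,2]<.045)&(abs(q[:,1]+.3)<.3); q=q[sel]; print(n,len(q),q.mean(0),q.min(0),q.max(0))
E
```

```text
ring [0.4615 0.1843 0.014 ] [0.4619 0.185  0.0133]
oA [0.4286 0.1829 0.022 ] [0.4295 0.1848 0.02  ]
oB [0.495  0.1862 0.022 ] [0.4958 0.1876 0.0206]
pad [0.4584 0.1817 0.082 ] [0.4586 0.182  0.0817]
endA [0.434  0.0134 0.    ] [0.433  0.0118 0.0022]
endB [0.5079 0.0092 0.018 ] [0.5143 0.0175 0.0066]
shortA [0.4144 0.2751 0.022 ] [0.4172 0.2816 0.0158]
sring [0.4618 0.1854 0.014 ] [0.4615 0.1869 0.0156]
soA [0.4284 0.1827 0.022 ] [0.4283 0.183  0.0223]
soB [0.4971 0.1875 0.022 ] [0.4979 0.1845 0.0187]
spad [0.4601 0.1865 0.082 ] [0.4601 0.1867 0.0822]
slongA [0.436  0.0107 0.022 ] [0.4364 0.0079 0.0195]
sshortA [0.4218 0.287  0.022 ] [0.4225 0.2829 0.0168]
slongB [0.5046 0.0167 0.022 ] [0.505  0.015  0.0205]
sshortB [0.4869 0.2885 0.022 ] [0.4875 0.2867 0.0196]
white [ 0.5751 -0.2623  0.01  ] [ 0.5755 -0.262   0.0093]
ptr [ 0.5595 -0.2072  0.01  ] [ 0.5602 -0.2067  0.0089]
black [ 0.555  -0.1925  0.01  ] [ 0.555  -0.1925  0.0101]
bar [ 0.5874 -0.3348  0.032 ] [ 0.5918 -0.3326  0.0253]
trayfl [ 0.5768 -0.1648  0.014 ] [ 0.5771 -0.1646  0.0135]
traynr [ 0.4522 -0.4033  0.014 ] [ 0.4573 -0.4008  0.0035]
trayfr [ 0.6331 -0.3493  0.014 ] [ 0.6368 -0.3477  0.0087]
traynl [ 0.3942 -0.2152  0.014 ] [ 0.4013 -0.2074 -0.0029]
scene 185 [ 0.6548 -0.384   0.0337] [ 0.5882 -0.4771  0.026 ] [ 0.7488 -0.0041  0.0448]
side 149 [ 0.6515 -0.417   0.0356] [ 0.5888 -0.539   0.026 ] [ 0.7411 -0.3134  0.0449]
```

```bash
cat >> h.py <<'E'
def go(p,yaw):
    "yaw: world angle (deg) wanted of tool y; prints remaining turn about tool axes, and shift in tool axes once turned"
    s=ctrl.read_state(); M=R.from_rotvec(s['ee_rot']).as_matrix(); a=np.radians(yaw)
    y=np.array([np.cos(a),np.sin(a),0]); z=np.array([0,0,-1.]); x=np.cross(y,z); W=np.stack([x,y,z],1)
    t=np.degrees(R.from_matrix(M.T@W).as_rotvec()); d=W.T@(np.array(p)-s['ee_pos'])
    print('t',round(s['t'],2),'turn',t.round(2),'shift mm',(d*1000).round(1),'pos',s['ee_pos'].round(4),'F',s['wrist_force'].round(1),'gap',round(s['finger_gap'],3),'ff',round(s['finger_force'],1))
E
python3 -c "
from h import *
go([.595,-.3315,.15],16)"
```

```text
t 0.15 turn [-8.000e-02  4.000e-02  5.768e+01] shift mm [-925.9  200.2   80.6] pos [0.1473 0.5033 0.2306] F [-0.3  0.9 -0.5] gap 0.997 ff 0.0
```

```bash
python3 -m jog '[[[0,0,6.41],[0,0,0],1],[[0,0,6.41],[0,0,0],1],[[0,0,6.41],[0,0,0],1],[[0,0,6.41],[0,0,0],1],[[0,0,6.41],[0,0,0],1],[[0,0,6.41],[0,0,0],1],[[0,0,6.41],[0,0,0],1],[[0,0,6.41],[0,0,0],1],[[0,0,6.41],[0,0,0],1]]' && python3 -m jog '[[[0,0,0],[-0.038,0.0083,0],0.35],[[0,0,0],[-0.038,0.0083,0],0.35],[[0,0,0],[-0.038,0.0083,0],0.35],[[0,0,0],[-0.038,0.0083,0],0.35],[[0,0,0],[-0.038,0.0083,0],0.35],[[0,0,0],[-0.038,0.0083,0],0.35],[[0,0,0],[-0.038,0.0083,0],0.35],[[0,0,0],[-0.038,0.0083,0],0.35],[[0,0,0],[-0.038,0.0083,0],0.35],[[0,0,0],[-0.038,0.0083,0],0.35],[[0,0,0],[-0.038,0.0083,0],0.35],[[0,0,0],[-0.038,0.0083,0],0.35]]' && python3 -m jog '[[[0,0,0],[-0.038,0.0083,0],0.35],[[0,0,0],[-0.038,0.0083,0],0.35],[[0,0,0],[-0.038,0.0083,0],0.35],[[0,0,0],[-0.038,0.0083,0],0.35],[[0,0,0],[-0.038,0.0083,0],0.35],[[0,0,0],[-0.038,0.0083,0],0.35],[[0,0,0],[-0.038,0.0083,0],0.35],[[0,0,0],[-0.038,0.0083,0],0.35],[[0,0,0],[-0.02,0.0083,0.015],0.35],[[0,0,0],[0,0.0083,0.025],0.35],[[0,0,0],[0,0,0],0.35]]'
python3 -c "
from h import *
go([.595,-.3315,.15],16)
f=grab('wrist');save(f,'w1.png')"
```

```text
t: 0.9
ee_pos: [0.1474, 0.5036, 0.2309]
ee_rot: [1.898, 2.503, -0.001]
wrist_force: [0.8, 0.0, 0.1]
finger_gap: 1.001
finger_force: 0.0
t: 1.9
ee_pos: [0.3691, 0.0911, 0.2313]
ee_rot: [1.891, 2.509, 0.001]
wrist_force: [1.6, 0.2, -0.4]
finger_gap: 0.349
finger_force: 0.0
t: 2.82
ee_pos: [0.5368, -0.196, 0.1865]
ee_rot: [-1.889, -2.502, 0.002]
wrist_force: [0.3, 0.8, -0.6]
finger_gap: 0.347
finger_force: 0.0
t 2.82 turn [-0.31 -0.25 -0.1 ] shift mm [-146.3   18.6   36.5] pos [ 0.5368 -0.196   0.1865] F [ 0.3  0.8 -0.6] gap 0.347 ff 0.0
```

View pics/w1.png

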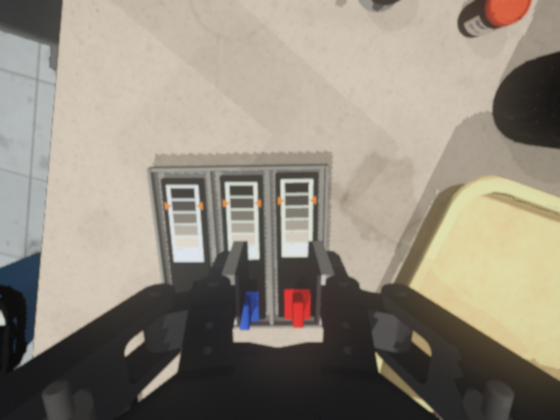

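The wrist view shows the red strip's white patch at (296,245), the pointers at (280,200) and (315,200), and the red bar at about (298,313).

```bash
python3 - <<'E'
from h import *
np.set_printoptions(precision=4,suppress=True)
f=load('wrist')
for n,u,v,z in (('white',296,245,.01),('pL',280.3,200,.01),('pR',315,200,.01),('trayL',155,168,.014),('trayR',326,166,.014),('bar',298,313,.032)): print(n,world(f,u,v,z),world(f,u,v))
# strip outer white frame by image: bright pixels near the red strip
g=f['color'].astype(int)
m=(g.min(2)>165); m[:175]=0;m[262:]=0;m[:,:276]=0;m[:,318:]=0
r=cv2.minAreaRect(np.argwhere(m)[:,::-1].astype(np.float32)); b=cv2.boxPoints(r); print(r); print([world(f,*p,.01) for p in b])
hsv=cv2.cvtColor(f['color'],cv2.COLOR_RGB2HSV);m=((hsv[...,0]<8)|(hsv[...,0]>172))&(hsv[...,1]>150)&(hsv[...,2]>60);m[:280]=0;m[335:]=0
q=np.array([world(f,u,v) for v,u in np.argwhere(m)]);q=q[(q[:,2]>.028)&(q[:,2]<.036)];print(len(q),q.mean(0))
go([.595,-.3315,.15],16)
E
```

```text
white [ 0.5761 -0.2578  0.01  ] [ 0.5757 -0.257   0.012 ]
pL [ 0.5446 -0.2123  0.01  ] [ 0.5444 -0.2118  0.012 ]
pR [ 0.5806 -0.2019  0.01  ] [ 0.5803 -0.2016  0.0115]
trayL [ 0.4096 -0.2141  0.014 ] [ 0.4096 -0.2141  0.0139]
trayR [ 0.5796 -0.1633  0.014 ] [ 0.5795 -0.1632  0.0149]
bar [ 0.5982 -0.327   0.032 ] [ 0.598  -0.3265  0.0328]
((296.5, 217.5), (77.0, 31.0), 90.0)
[array([ 0.5389, -0.1899,  0.01  ]), array([ 0.5705, -0.1809,  0.01  ]), array([ 0.5975, -0.2657,  0.01  ]), array([ 0.5636, -0.2754,  0.01  ])]
295 [ 0.5978 -0.3268  0.0325]
t 2.87 turn [-0.31 -0.24 -0.04] shift mm [-147.2   19.2   38.4] pos [ 0.536  -0.1953  0.1884] F [0.1 0.4 0.4] gap 0.353 ff 0.0
```

```bash
python3 -m jog '[[[0,0,0],[-0.0365,0.0048,0],0.35],[[0,0,0],[-0.0365,0.0048,0],0.35],[[0,0,0],[-0.0365,0.0048,0.02],0.35],[[0,0,0],[-0.0355,0.0048,0.02],0.35],[[0,0,-0.3],[0,0,0.035],0.35],[[0,0,0],[0,0,0.035],0.35],[[0,0,0],[0,0,0],0.35],[[0,0,0],[0,0,0],0.35]]'
python3 -c "
from h import *
go([.598,-.329,.016],16.3)
f=grab('wrist');save(f,'w2.png',(180,220,380,420),3)"
```

```text
t: 3.53
ee_pos: [0.5941, -0.3279, 0.0806]
ee_rot: [-1.88, -2.51, 0.001]
wrist_force: [-0.7, 0.2, 0.1]
finger_gap: 0.345
finger_force: 0.0
t 3.53 turn [-0.22 -0.23  0.04] shift mm [-2.2  3.4 64.6] pos [ 0.5941 -0.3279  0.0806] F [-0.7  0.2  0.1] gap 0.345 ff 0.0
```

View pics/w2.png

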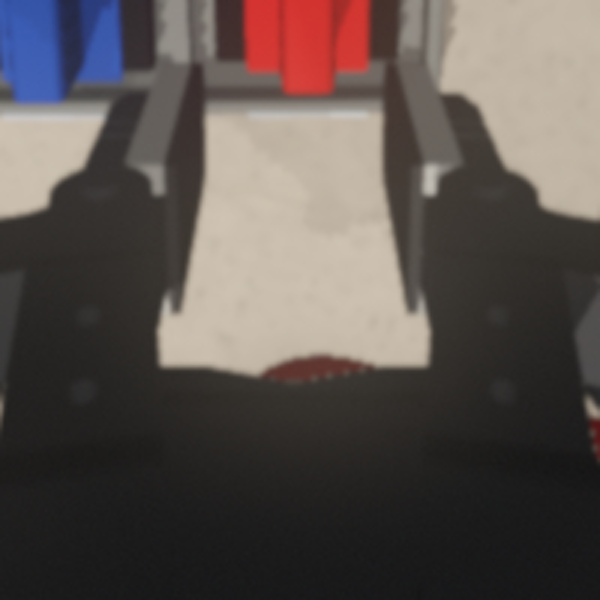

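The fingers straddle the red bar, which sits about 3 mm toward tool +y. That matches the computed correction, so I'll descend and grip.

```bash
python3 -m jog '[[[-0.2,-0.2,0],[-0.002,0.0034,0.01],0.35],[[0,0,0],[0,0,0.02],0.35],[[0,0,0],[0,0,0.02],0.35],[[0,0,0],[0,0,0.0136],0.35],[[0,0,0],[0,0,0],0.35],[[0,0,0],[0,0,0],0.1],[[0,0,0],[0,0,0],0],[[0,0,0],[0,0,0],0],[[0,0,0],[0,0,0],0],[[0,0,0],[0,0,0],0]]' 60
python3 -c "
from h import *
go([.598,-.329,.016],16.3)"
```

```text
t: 4.42
ee_pos: [0.602, -0.3313, 0.0201]
ee_rot: [1.879, 2.507, 0.003]
wrist_force: [0.4, 0.5, 5.7]
finger_gap: 0.118
finger_force: 62.1
t 4.42 turn [0.38 0.35 0.  ] shift mm [ 3.4 -3.2  4.1] pos [ 0.602  -0.3313  0.0201] F [0.4 0.5 5.7] gap 0.118 ff 62.1
```

```bash
python3 -m jog '[[[0,0,0],[0,0,-0.01],0],[[0,0,0],[0,0,-0.02],0],[[0,0,0],[0,0,-0.035],0],[[0,0,0],[0,0,-0.035],0],[[0,0,0],[0,0,-0.03],0],[[0,0,0],[0,0,0],0],[[0,0,0],[0,0,0],0]]'
python3 - <<'E'
from h import *
np.set_printoptions(precision=4,suppress=True)
# dens frame estimate
o=np.array([.461,.185]);a=np.radians(3.3);ax=np.array([np.cos(a),np.sin(a)]);ay=np.array([-ax[1],ax[0]])
t=o+ay*-.18
print(t); go([*t,.13],3.3)
s=ctrl.read_state()
M=R.from_rotvec(s['ee_rot']).as_matrix();p0=np.array(s['ee_pos'])
f=grab('wrist');save(f,'w3.png')
for n in ('scene','side'): grab(n)
# red strip pixels in tool frame: bright pixels of patches
E
```

```text
t: 5.0
ee_pos: [0.6013, -0.3313, 0.1512]
ee_rot: [1.878, 2.505, 0.002]
wrist_force: [0.5, 0.4, -1.0]
finger_gap: 0.119
finger_force: 61.2
[0.4714 0.0053]
t 5.0 turn [ 0.47  0.39 12.99] shift mm [ 343.5 -110.3   21.2] pos [ 0.6013 -0.3313  0.1512] F [ 0.5  0.4 -1. ] gap 0.119 ff 61.2
```

View pics/w3.png

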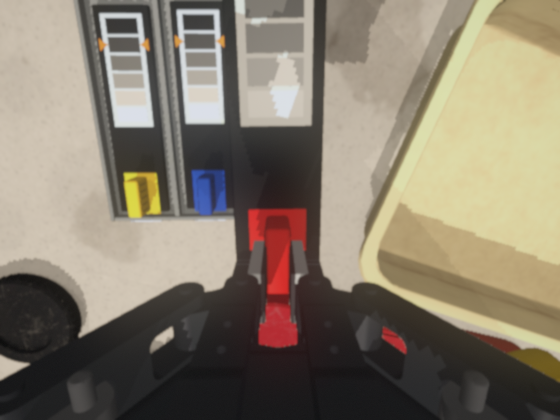

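The strip is held square: its white frame's lower edge runs (240,126)-(312,126) and the carrier edges are at u of about 234 and 320. I'll measure the carrier in tool coordinates.

```bash
python3 - <<'E'
from h import *
np.set_printoptions(precision=4,suppress=True)
f=load('wrist'); Mt=np.array(f['mount']); F=fl(f)
def cam(u,v):
    r=f['range_z'][v,u]; return (Mt@np.array([(u-f['cx'])/F*r,-(v-f['cy'])/F*r,-r,1]))[:3]
L=[];Rr=[]
for v in (5,20,40,60,80,100,120,140,160,180,200):
    row=[cam(u,v) for u in range(200,360)]; z=np.array([p[2] for p in row])
    med=np.median(z[60:90]); ok=np.where(abs(z-med)<.006)[0]; seg=ok[(ok>25)&(ok<135)]
    l,r=row[seg[0]],row[seg[-1]]; print(v,l,r,(l+r)/2); L.append(l);Rr.append(r)
c=(np.array(L)+np.array(Rr))/2
print('yaw in tool deg (dy/dx)',np.degrees(np.polyfit(c[:,0],c[:,1],1)[0]),'pitch',np.degrees(np.polyfit(c[:,0],c[:,2],1)[0]))
print('white frame edge', cam(276,126),cam(276,124))
print('label edge',cam(277,209),cam(277,207))
E
```

```text
5 [ 0.1148 -0.0215  0.0081] [0.1153 0.0222 0.0098] [0.115  0.0004 0.009 ]
20 [ 0.1087 -0.0216  0.0074] [0.1095 0.022  0.0099] [0.1091 0.0002 0.0086]
40 [ 0.1012 -0.0222  0.0089] [0.1014 0.0224 0.0097] [0.1013 0.0001 0.0093]
60 [ 0.093  -0.0227  0.0094] [0.0929 0.0221 0.0088] [ 0.093  -0.0003  0.0091]
80 [ 0.0845 -0.0231  0.0098] [0.0845 0.0226 0.0097] [ 0.0845 -0.0003  0.0097]
100 [ 0.0757 -0.0232  0.011 ] [0.0757 0.0225 0.01  ] [ 0.0757 -0.0003  0.0105]
120 [ 0.0665 -0.0231  0.0108] [0.0665 0.0224 0.0097] [ 0.0665 -0.0004  0.0102]
140 [ 0.057  -0.0224  0.0099] [0.0571 0.0227 0.0092] [0.0571 0.0001 0.0096]
160 [ 0.0474 -0.0221  0.0087] [0.0473 0.0226 0.0095] [0.0473 0.0003 0.0091]
180 [ 0.0373 -0.022   0.0085] [0.0372 0.023  0.0091] [0.0373 0.0005 0.0088]
200 [ 0.0264 -0.0222  0.0102] [0.026  0.0232 0.0117] [0.0262 0.0005 0.011 ]
yaw in tool deg (dy/dx) -0.21893621885375478 pitch -0.6518243774611927
white frame edge [0.0637 0.0002 0.0084] [0.0647 0.0002 0.0096]
label edge [0.0219 0.0007 0.0089] [0.0229 0.0007 0.0093]
```

```bash
python3 -m jog '[[[0.3,0.3,6.5],[0,0,0],0],[[0,0,6.5],[0,-0.01,0],0],[[0,0,0],[0,-0.025,0],0],[[0,0,0],[0,-0.035,0],0],[[0,0,0],[0,-0.03,0],0],[[0,0,0],[0.02,-0.01,0],0],[[0,0,0],[0.035,0,0],0],[[0,0,0],[0.04,0,0],0],[[0,0,0],[0.04,0,0],0],[[0,0,0],[0.04,0,0],0],[[0,0,0],[0.04,0,0],0],[[0,0,0],[0.04,0,0],0]]' && python3 -m jog '[[[0,0,0],[0.035,0,0],0],[[0,0,0],[0.03,0,0],0],[[0,0,0],[0.015,0,0],0],[[0,0,0],[0,0,0.02],0],[[0,0,0],[0,0,0.02],0],[[0,0,0],[0,0,0.02],0],[[0,0,0],[0,0,0.01],0],[[0,0,0],[0,0,0],0],[[0,0,0],[0,0,0],0]]'
cat >> h.py <<'E'
O=np.array([.4618,.1849]);YAW=3.3
def den(x,y,z):
    a=np.radians(YAW);return [O[0]+x*np.cos(a)-y*np.sin(a),O[1]+x*np.sin(a)+y*np.cos(a),z]
def where(f=None):
    s=ctrl.read_state();a=np.radians(YAW);d=np.array(s['ee_pos'])[:2]-O
    print('TCP in den mm',(1000*np.array([d[0]*np.cos(a)+d[1]*np.sin(a),-d[0]*np.sin(a)+d[1]*np.cos(a)])).round(1))
E
python3 - <<'E'
from h import *
go(den(0,-.182,.0295),YAW);where()
f=grab('wrist');save(f,'w4.png')
E
```

```text
t: 6.15
ee_pos: [0.4733, -0.0814, 0.1468]
ee_rot: [-2.154, -2.28, 0.003]
wrist_force: [1.0, 0.7, -0.0]
finger_gap: 0.119
finger_force: 61.2
t: 6.9
ee_pos: [0.4688, -0.0032, 0.0771]
ee_rot: [-2.153, -2.28, 0.005]
wrist_force: [-0.6, -0.6, -0.3]
finger_gap: 0.119
finger_force: 61.2
t 6.9 turn [-0.36 -0.11 -0.01] shift mm [ 6.2  3.8 47.6] pos [ 0.4688 -0.0032  0.0771] F [-0.6 -0.6 -0.3] gap 0.119 ff 61.2
TCP in den mm [  -3.8 -188.2]
```

View pics/w4.png

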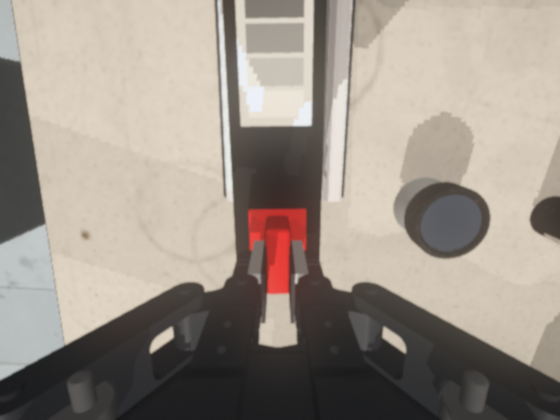

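The strip is above the channel and slightly left of centre, with the stage's outer corners at about (226,201) and (343,201). I'll check the channel pose from the rails.

```bash
python3 - <<'E'
from h import *
np.set_printoptions(precision=4,suppress=True)
f=load('wrist')
def rel(p):
    a=np.radians(YAW);d=p[:2]-O;return np.array([d[0]*np.cos(a)+d[1]*np.sin(a),-d[0]*np.sin(a)+d[1]*np.cos(a),p[2]])
g=f['color'].astype(int).sum(2)
for v in (20,60,100,140,180):
    print(v,[ (u,g[v,u]) for u in list(range(214,238,2))],[ (u,g[v,u]) for u in list(range(318,360,3))])
    r=f['range_z'][v]; 
    P=[rel(world(f,u,v)) for u in range(205,365)]; zs=np.array([p[2] for p in P]); k=[i for i in range(len(P)) if .012<zs[i]<.035]
    if k: print('  rail pts x(mm):',[(205+i,(P[i]*1000).round(0)[[0,2]].tolist()) for i in k][::3])
E
```

```text
20 [(214, np.int64(565)), (216, np.int64(336)), (218, np.int64(497)), (220, np.int64(669)), (222, np.int64(625)), (224, np.int64(300)), (226, np.int64(226)), (228, np.int64(226)), (230, np.int64(224)), (232, np.int64(224)), (234, np.int64(270)), (236, np.int64(577))] [(318, np.int64(210)), (321, np.int64(208)), (324, np.int64(205)), (327, np.int64(324)), (330, np.int64(420)), (333, np.int64(416)), (336, np.int64(473)), (339, np.int64(531)), (342, np.int64(540)), (345, np.int64(541)), (348, np.int64(538)), (351, np.int64(415)), (354, np.int64(345)), (357, np.int64(472))]
  rail pts x(mm): [(215, [-41.0, 13.0]), (218, [-39.0, 15.0]), (221, [-36.0, 22.0]), (327, [26.0, 15.0]), (330, [28.0, 18.0]), (333, [29.0, 21.0]), (336, [30.0, 23.0]), (339, [32.0, 23.0]), (342, [34.0, 23.0]), (345, [36.0, 23.0]), (348, [37.0, 23.0]), (351, [41.0, 15.0]), (354, [43.0, 14.0])]
60 [(214, np.int64(615)), (216, np.int64(566)), (218, np.int64(357)), (220, np.int64(533)), (222, np.int64(674)), (224, np.int64(651)), (226, np.int64(353)), (228, np.int64(273)), (230, np.int64(274)), (232, np.int64(281)), (234
[... 2436 characters left out ...]
362)), (226, np.int64(640)), (228, np.int64(694)), (230, np.int64(686)), (232, np.int64(472)), (234, np.int64(235)), (236, np.int64(227))] [(318, np.int64(202)), (321, np.int64(294)), (324, np.int64(550)), (327, np.int64(556)), (330, np.int64(672)), (333, np.int64(684)), (336, np.int64(679)), (339, np.int64(674)), (342, np.int64(467)), (345, np.int64(556)), (348, np.int64(604)), (351, np.int64(624)), (354, np.int64(636)), (357, np.int64(635))]
  rail pts x(mm): [(223, [-40.0, 15.0]), (226, [-37.0, 22.0]), (229, [-35.0, 23.0]), (322, [27.0, 18.0]), (325, [28.0, 20.0]), (328, [30.0, 23.0]), (331, [32.0, 23.0]), (334, [34.0, 24.0]), (337, [36.0, 23.0]), (340, [38.0, 22.0]), (343, [41.0, 15.0])]
```

```bash
python3 -m jog '[[[-0.3,0,0],[0.004,0.0038,0],0],[[0,0,0],[0,0,0.015],0],[[0,0,0],[0,0,0.015],0],[[0,0,0],[0,0,0.008],0],[[0,0,0],[0,0,0.004],0],[[0,0,0],[0,0,0],0],[[0,0,0],[0,0,0],0]]'
python3 - <<'E'
from h import *
go(den(0,-.182,.0295),YAW);where()
E
```

```text
t: 7.53
ee_pos: [0.4748, 0.0011, 0.037]
ee_rot: [2.156, 2.283, 0.006]
wrist_force: [-0.5, -1.3, -1.0]
finger_gap: 0.117
finger_force: 61.2
t 7.53 turn [ 0.23 -0.1  -0.01] shift mm [ 2.2 -2.4  7.5] pos [0.4748 0.0011 0.037 ] F [-0.5 -1.3 -1. ] gap 0.117 ff 61.2
TCP in den mm [   2.4 -184.2]
```

```bash
python3 -m jog '[[[0,0,0],[0,-0.0015,0.003],0],[[0,0,0],[0,0,0.002],0],[[0,0,0],[0,0,0],0]]'; python3 -m jog '[[[0,0,0],[0,0,0.002],0],[[0,0,0],[0,0,0],0]]'
python3 - <<'E'
from h import *
go(den(0,-.182,.0295),YAW);where()
f=grab('wrist')
def rel(p):
    a=np.radians(YAW);d=p[:2]-O;return np.array([d[0]*np.cos(a)+d[1]*np.sin(a),-d[0]*np.sin(a)+d[1]*np.cos(a),p[2]])
for v in (20,60,100,140,180):
    P=[(rel(world(f,u,v))*1000).round(0)[[0,2]].astype(int).tolist() for u in range(205,365,4)]; print(v,P[2:])
E
```

```text
t: 7.78
ee_pos: [0.4728, 0.001, 0.0316]
ee_rot: [2.156, 2.283, 0.006]
wrist_force: [-0.5, -0.2, -1.0]
finger_gap: 0.117
finger_force: 61.2
t: 7.95
ee_pos: [0.4732, 0.0009, 0.03]
ee_rot: [2.156, 2.283, 0.006]
wrist_force: [-2.0, 0.1, 1.4]
finger_gap: 0.12
finger_force: 61.6
t 7.95 turn [ 0.23 -0.09 -0.01] shift mm [ 2.3 -0.8  0.5] pos [0.4732 0.0009 0.03  ] F [-2.   0.1  1.4] gap 0.12 ff 61.6
TCP in den mm [   0.8 -184.3]
20 [[-27, 20], [-25, 18], [-24, 15], [-21, 21], [-19, 21], [-18, 22], [-16, 22], [-14, 22], [-12, 21], [-11, 21], [-9, 22], [-7, 22], [-5, 21], [-4, 22], [-2, 22], [0, 22], [2, 22], [3, 21], [5, 22], [7, 21], [9, 22], [10, 22], [12, 22], [14, 22], [16, 22], [18, 22], [19, 21], [21, 21], [23, 20], [26, 15], [27, 17], [28, 20], [30, 22], [31, 23], [33, 23], [35, 23], [37, 23], [39, 22]]
60 [[-28, 21], [-26, 19], [-25, 16], [-22, 20], [-20, 22], [-18, 22], [-17, 21], [-15, 21], [-13, 22], [-11, 22], [-9, 22], [-7, 22], [-6, 22], [-4, 22], [-2, 21], [0, 22], [2, 22], [3, 22], [5, 22], [7, 22], [9, 22], [11, 22], [13, 22], [14, 22], [16, 22], [18, 21], [20, 21], [22, 21],
[... 566 characters left out ...]
 21], [-16, 21], [-14, 21], [-12, 21], [-10, 21], [-8, 21], [-6, 21], [-4, 21], [-2, 21], [0, 21], [2, 21], [4, 21], [6, 21], [8, 21], [9, 21], [11, 21], [13, 21], [15, 21], [17, 21], [19, 22], [21, 21], [23, 21], [26, 15], [27, 19], [29, 21], [31, 23], [33, 22], [34, 23], [36, 23], [39, 22], [46, 1], [48, 1]]
180 [[-30, 23], [-28, 22], [-27, 20], [-25, 17], [-24, 15], [-21, 21], [-19, 21], [-17, 21], [-14, 21], [-13, 21], [-10, 21], [-8, 21], [-6, 21], [-4, 21], [-2, 21], [0, 21], [2, 21], [4, 21], [6, 21], [8, 21], [10, 21], [12, 21], [14, 22], [16, 21], [18, 21], [20, 21], [22, 21], [24, 21], [27, 16], [28, 20], [30, 22], [32, 23], [34, 23], [36, 23], [38, 22], [42, 14], [48, 1], [50, 1]]
```

```bash
python3 -m jog '[[[0,0,0],[0.006,0,0],0],[[0,0,0],[0.01,0,0],0],[[0,0,0],[0.012,0,0],0],[[0,0,0],[0.012,0,0],0],[[0,0,0],[0.012,0,0],0],[[0,0,0],[0.012,0,0],0],[[0,0,0],[0.012,0,0],0],[[0,0,0],[0.012,0,0],0],[[0,0,0],[0.012,0,0],0],[[0,0,0],[0.008,0,0],0],[[0,0,0],[0.004,0,0],0],[[0,0,0],[0,0,0],0]]'
python3 - <<'E'
from h import *
go(den(0,-.072,.0295),YAW);where()
f=grab('scene'); g=grab('side'); save(g,'s5.png',(250,210,350,310),6)
E
```

```text
t: 9.0
ee_pos: [0.4668, 0.1143, 0.0301]
ee_rot: [2.154, 2.285, 0.008]
wrist_force: [-0.3, 0.1, 6.6]
finger_gap: 0.121
finger_force: 62.0
t 9.0 turn [ 0.24 -0.15  0.08] shift mm [-1.2 -0.9  0.6] pos [0.4668 0.1143 0.0301] F [-0.3  0.1  6.6] gap 0.121 ff 62.0
TCP in den mm [  0.9 -70.8]
```

View pics/s5.png

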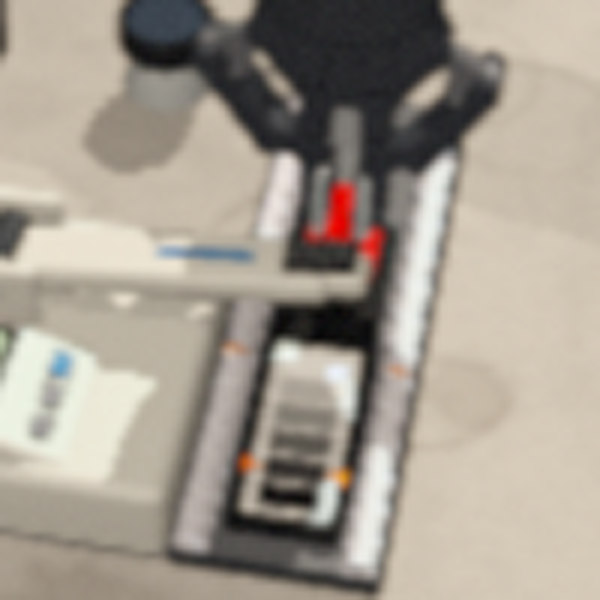

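The side view shows the white patch at about (318,362), on the orange line (232,348)-(400,371). The pointers are at (245,464) and (342,478), which I'll check numerically.

```bash
cat >> h.py <<'E'
def rel(p):
    a=np.radians(YAW);d=p[:2]-O;return np.array([d[0]*np.cos(a)+d[1]*np.sin(a),-d[0]*np.sin(a)+d[1]*np.cos(a),p[2]])*1000
def orange(n):
    f=grab(n);hsv=cv2.cvtColor(f['color'],cv2.COLOR_RGB2HSV)
    m=((hsv[...,0]>4)&(hsv[...,0]<22)&(hsv[...,1]>110)&(hsv[...,2]>110)).astype(np.uint8)
    k,l,st,c=cv2.connectedComponentsWithStats(m)
    for i in range(1,k):
        q=rel(world(f,*c[i],.021))
        if abs(q[0])<45 and -180<q[1]<110: print(n,c[i].round(1),st[i,4],q.round(1),rel(world(f,*c[i])).round(1))
def headz():
    for n in ('scene','side'):
        f=grab(n);u,v=proj(f,den(0,0,.08));q=rel(world(f,u,v)); print('pad',n,q.round(1))
E
python3 - <<'E'
from h import *
orange('side');orange('scene');headz()
def P(x,y): return rel(world(load('side'),250+(x+.5)/6-.5,210+(y+.5)/6-.5,.021)).round(1)
for p in ((232,348),(400,371),(245,464),(342,478),(318,362)): print(p,P(*p))
go(den(0,-.072,.0295),YAW);where()
E
```

```text
side [310. 252.] 1 [ -8.8 -64.   21. ] [-16.4  -2.8  81. ]
side [290.5 286.5] 6 [18.7 59.1 21. ] [18.9 57.7 19.4]
side [306.9 289.1] 7 [-20.3  59.6  21. ] [-20.5  60.9  22.5]
scene [201.5 194. ] 2 [-19.   57.8  21. ] [-18.1  59.5  19.3]
scene [209.  206.3] 3 [-32.8   0.4  21. ] [-31.7   2.4  18.8]
pad scene [-39.2 -63.7 145.4]
pad side [-0.4  2.6 82.6]
(232, 348) [35.5  0.4 21. ]
(400, 371) [-34.   -0.2  21. ]
(245, 464) [18.6 60.4 21. ]
(342, 478) [-19.8  60.1  21. ]
(318, 362) [-0.5  1.3 21. ]
t 9.3 turn [ 0.23 -0.24  0.03] shift mm [-1.2 -0.9  0.6] pos [0.4667 0.1143 0.0301] F [0.8 1.3 4.9] gap 0.117 ff 62.0
TCP in den mm [  0.9 -70.8]
```

```bash
python3 -m jog '[[[0,0,0],[-0.0025,0,-0.0005],0],[[0,0,0],[0,0,0],0],[[0,0,0],[0,0,0],0.35],[[0,0,0],[0,0,0],0.35],[[0,0,0],[0,0,0],0.35],[[0,0,0],[0,0,-0.02],0.35],[[0,0,0],[0,0,-0.03],0.35],[[0,0,0],[0,0,-0.035],0.35],[[0,0,0],[0,0,-0.015],0.2],[[0,0,0],[0,0,0],0],[[0,0,0],[0,0,0],0],[[0,0,0],[0,0,0],0]]'
python3 - <<'E'
from h import *
orange('side');orange('scene');headz()
go(den(-.002,0,.095),YAW);where()
E
```

```text
t: 10.3
ee_pos: [0.4654, 0.1099, 0.1293]
ee_rot: [2.157, 2.284, 0.003]
wrist_force: [0.3, 0.1, -0.9]
finger_gap: 0.001
finger_force: 0.0
side [312. 255.] 1 [-15.5 -54.2  21. ] [-15.5 -54.   21.2]
side [290.  285.5] 6 [20.4 56.3 21. ] [20.3 56.7 21.5]
side [306.6 288.2] 5 [-19.3  56.9  21. ] [-19.2  56.1  20.1]
scene [202.5 194. ] 2 [-16.8  55.9  21. ] [-15.8  57.7  19.1]
scene [227.5 196. ] 2 [33.4  0.2 21. ] [33.7  0.7 20.5]
scene [209.5 206. ] 2 [-30.9   0.6  21. ] [-29.9   2.3  19.1]
pad scene [-1.1 -1.8 81.9]
pad side [-0.4  2.5 82.5]
t 10.5 turn [ 0.03 -0.07 -0.01] shift mm [75.1 -1.  33.9] pos [0.4652 0.1098 0.1289] F [ 0.2  0.9 -0.2] gap -0.004 ff 0.0
TCP in den mm [ -1.  -75.1]
```

```bash
python3 -m jog '[[[0,0,0],[0.025,-0.001,0],0],[[0,0,0],[0.03,0,0],0],[[0,0,0],[0.02,0,0],0],[[0,0,0],[0,0,0.02],0],[[0,0,0],[0,0,0.015],0],[[0,0,0],[0,0,0.004],0],[[0,0,0],[0,0,0],0],[[0,0,0],[0,0,0],0]]'
python3 - <<'E'
from h import *
go(den(-.002,0,.066),YAW);where()
E
```

```text
t: 11.17
ee_pos: [0.4608, 0.1847, 0.0911]
ee_rot: [2.157, 2.284, 0.004]
wrist_force: [0.1, 1.2, 0.2]
finger_gap: 0.003
finger_force: 0.0
t 11.17 turn [ 0.12 -0.07 -0.03] shift mm [ 0.1 -1.  25.1] pos [0.4608 0.1847 0.0911] F [0.1 1.2 0.2] gap 0.003 ff 0.0
TCP in den mm [-1.  -0.1]
```

```bash
python3 -m jog '[[[0,0,0],[0,0,0.005],0],[[0,0,0],[0,0,0.005],0],[[0,0,0],[0,0,0.005],0],[[0,0,0],[0,0,0.004],0],[[0,0,0],[0,0,0.003],0],[[0,0,0],[0,0,0],0]]' ;python3 -m jog '[[[0,0,0],[0,0,0.002],0],[[0,0,0],[0,0,0],0]]'; python3 -m jog '[[[0,0,0],[0,0,0.002],0],[[0,0,0],[0,0,0],0]]'
```

```text
t: 11.67
ee_pos: [0.4607, 0.1851, 0.069]
ee_rot: [2.157, 2.284, 0.005]
wrist_force: [-2.7, -0.3, 2.9]
finger_gap: -0.001
finger_force: 2.2
t: 11.83
ee_pos: [0.4607, 0.1851, 0.0673]
ee_rot: [2.156, 2.284, 0.005]
wrist_force: [-2.9, 1.2, 5.2]
finger_gap: 0.002
finger_force: 2.4
t: 12.0
ee_pos: [0.4608, 0.1851, 0.0665]
ee_rot: [2.156, 2.284, 0.006]
wrist_force: [-6.3, 0.1, 14.7]
finger_gap: -0.002
finger_force: 7.0
```

```bash
python3 -m jog '[[[0,0,0],[0,0,0.0005],0],[[0,0,0],[0,0,0],0],[[0,0,0],[0,0,0],0],[[0,0,0],[0,0,0],0],[[0,0,0],[0,0,0],0],[[0,0,0],[0,0,0],0],[[0,0,0],[0,0,0],0],[[0,0,0],[0,0,0],0],[[0,0,0],[0,0,0],0],[[0,0,0],[0,0,0],0],[[0,0,0],[0,0,0],0],[[0,0,0],[0,0,0],0]]'; python3 -m jog '[[[0,0,0],[0,0,0],0],[[0,0,0],[0,0,-0.006],0],[[0,0,0],[0,0,-0.008],0],[[0,0,0],[0,0,-0.012],0],[[0,0,0],[0,0,-0.02],0],[[0,0,0],[0,0,-0.018],0],[[0,0,0],[-0.025,0,0],0.35],[[0,0,0],[-0.03,0,0],0.35],[[0,0,0],[-0.018,0.001,0],0.35],[[0,0,0],[0,0,0],0.35],[[0,0,0],[0,0,0],0.35]]'
python3 - <<'E'
from h import *
orange('side');orange('scene');headz()
go(den(0.0005,-.073,.030),YAW);where()
E
```

```text
t: 13.0
ee_pos: [0.4609, 0.1851, 0.0665]
ee_rot: [2.156, 2.284, 0.007]
wrist_force: [-6.1, -1.0, 16.6]
finger_gap: 0.002
finger_force: 8.2
t: 13.92
ee_pos: [0.4666, 0.1114, 0.1289]
ee_rot: [2.158, 2.281, 0.006]
wrist_force: [0.8, 0.4, 0.6]
finger_gap: 0.346
finger_force: 0.0
side [312. 255.] 1 [-15.5 -54.2  21. ] [-15.5 -53.8  21.4]
side [290.  285.7] 7 [20.3 56.9 21. ] [20.3 57.1 21.2]
side [306.6 288.2] 5 [-19.3  56.9  21. ] [-19.1  55.6  19.5]
scene [202.5 194. ] 2 [-16.8  55.9  21. ] [-15.1  58.9  17.9]
scene [227.5 196. ] 2 [33.4  0.2 21. ] [34.   1.1 20. ]
scene [209.5 206. ] 2 [-30.9   0.6  21. ] [-30.7   0.9  20.6]
pad scene [-0. -0. 80.]
pad side [-0.3  2.2 82.2]
t 14.12 turn [ 0.2  -0.1   0.06] shift mm [-0.8  0.2 98.7] pos [0.4663 0.1129 0.1287] F [ 1.  -0.9 -0.6] gap 0.353 ff 0.0
TCP in den mm [  0.3 -72.2]
```

```bash
python3 -m jog '[[[0,0,0],[0,0.0003,0.03],0.35],[[0,0,0],[0,0,0.03],0.35],[[0,0,0],[0,0,0.02],0.35],[[0,0,0],[0,0,0.012],0.35],[[0,0,0],[0,0,0.006],0.35],[[0,0,0],[0,0,0],0.35],[[0,0,0],[0,0,0],0.15],[[0,0,0],[0,0,0],0],[[0,0,0],[0,0,0],0],[[0,0,0],[0,0,0],0]]'
python3 - <<'E'
from h import *
go(den(0.0005,-.073-.0565,.0305),YAW);where()
orange('side')
E
```

```text
t: 14.95
ee_pos: [0.4677, 0.1126, 0.0316]
ee_rot: [2.155, 2.283, 0.008]
wrist_force: [-0.5, 0.5, 1.9]
finger_gap: 0.119
finger_force: 60.9
t 14.95 turn [ 0.31 -0.12 -0.  ] shift mm [-57.   -1.2   1.1] pos [0.4677 0.1126 0.0316] F [-0.5  0.5  1.9] gap 0.119 ff 60.9
TCP in den mm [  1.7 -72.5]
side [289.9 285.5] 8 [20.7 56.3 21. ] [20.5 57.2 22. ]
side [306. 288.] 5 [-17.8  56.6  21. ] [-17.7  56.   20.3]
```

```bash
python3 -m jog '[[[0,0,0],[-0.004,-0.0008,0],0],[[0,0,0],[-0.01,0,0],0],[[0,0,0],[-0.012,0,0],0],[[0,0,0],[-0.012,0,0],0],[[0,0,0],[-0.011,0,0],0],[[0,0,0],[-0.0075,0,0],0],[[0,0,0],[0,0,0],0],[[0,0,0],[0,0,0],0]]'
python3 - <<'E'
from h import *
go(den(0.0005,-.073-.0565,.0305),YAW);where()
orange('side');orange('scene')
f=grab('wrist')
for v in (100,150,180):
    print([rel(world(f,u,v)).round(0)[[0,2]].astype(int).tolist() for u in range(213,350,6)])
E
```

```text
t: 15.67
ee_pos: [0.4703, 0.0541, 0.0316]
ee_rot: [2.156, 2.28, 0.006]
wrist_force: [0.3, -1.4, 5.9]
finger_gap: 0.117
finger_force: 61.6
t 15.67 turn [ 0.32  0.   -0.11] shift mm [ 1.6 -0.5  1.1] pos [0.4703 0.0541 0.0316] F [ 0.3 -1.4  5.9] gap 0.117 ff 61.6
TCP in den mm [   1.  -131.1]
side [294.5 267.5] 6 [20.4 -2.9 21. ] [20.6 -3.8 20. ]
side [310. 270.] 5 [-18.3  -1.9  21. ] [-18.3  -2.3  20.6]
scene [227.5 196. ] 2 [33.4  0.2 21. ] [34.5  1.8 19.2]
scene [223.5 199. ] 2 [16.8 -2.4 21. ] [17.8 -0.8 19.3]
scene [214.3 204.7] 3 [-17.3  -4.1  21. ] [-16.2  -2.3  19. ]
scene [209.5 206. ] 2 [-30.9   0.6  21. ] [-30.8   0.8  20.7]
[[-28, 23], [-26, 19], [-24, 15], [-20, 20], [-17, 21], [-14, 21], [-11, 21], [-8, 21], [-6, 21], [-3, 21], [0, 22], [3, 22], [6, 21], [9, 21], [12, 21], [14, 21], [17, 21], [20, 21], [23, 21], [27, 16], [29, 21], [31, 23], [34, 23]]
[[-29, 23], [-27, 21], [-25, 15], [-22, 16], [-18, 21], [-15, 21], [-12, 21], [-9, 21], [-6, 21], [-3, 21], [0, 21], [3, 21], [6, 21], [9, 20], [12, 21], [15, 21], [18, 21], [21, 21], [24, 21], [27, 18], [30, 22], [32, 23], [35, 23]]
[[-30, 23], [-28, 21], [-25, 18], [-22, 16], [-19, 21], [-15, 21], [-12, 21], [-9, 21], [-6, 21], [-3, 21], [0, 21], [3, 22], [6, 21], [9, 21], [12, 21], [15, 21], [18, 21], [21, 21], [25, 21], [28, 20], [30, 23], [33, 23], [36, 23]]
```

Pointers sit at about -2.7 mm, so I'll slide the strip +2.5 mm, then release and lift.

```bash
python3 -m jog '[[[0,0,0],[0.0025,0,0],0],[[0,0,0],[0,0,0],0],[[0,0,0],[0,0,0],0]]'; python3 -c "
from h import *
orange('side');orange('scene');where()"
```

```text
t: 16.07
ee_pos: [0.4702, 0.0563, 0.0316]
ee_rot: [2.155, 2.279, 0.005]
wrist_force: [0.4, -3.2, 6.6]
finger_gap: 0.12
finger_force: 61.6
side [294.6 268.2] 5 [19.8 -0.6 21. ] [19.8 -0.5 21.1]
side [309.6 270.8] 5 [-17.8   0.9  21. ] [-17.8   1.6  21.7]
scene [227.5 196. ] 2 [33.4  0.2 21. ] [34.4  1.7 19.3]
scene [223.3 198.7] 3 [17.3 -0.9 21. ] [17.2 -1.1 21.2]
scene [213.5 204. ] 2 [-17.4  -0.3  21. ] [-16.4   1.6  19. ]
scene [209.5 206. ] 2 [-30.9   0.6  21. ] [-30.    2.1  19.3]
TCP in den mm [   1.  -128.8]
```

```bash
python3 -m jog '[[[0,0,0],[0,0,0],0.35],[[0,0,0],[0,0,0],0.35],[[0,0,0],[0,0,0],0.35],[[0,0,0],[0,0,-0.02],0.35],[[0,0,0],[0,0,-0.03],0.35],[[0,0,0],[0,0,-0.035],0.35],[[0,0,0],[0,0,-0.0125],0.2],[[0,0,0],[0.02,-0.001,0],0],[[0,0,0],[0.035,-0.001,0],0],[[0,0,0],[0.035,0,0],0],[[0,0,0],[0.03,0,0],0],[[0,0,0],[0.009,0,0],0]]'; python3 -m jog '[[[0,0,0],[0,0,0],0],[[0,0,0],[0,0,0],0]]';python3 -c "
from h import *
orange('side');orange('scene')
go(den(-.001,0,.066),YAW);where()"
```

```text
t: 17.17
ee_pos: [0.4592, 0.1901, 0.1282]
ee_rot: [2.153, 2.288, 0.008]
wrist_force: [0.7, -0.5, -0.4]
finger_gap: 0.002
finger_force: 0.0
t: 17.33
ee_pos: [0.4589, 0.1864, 0.1279]
ee_rot: [2.155, 2.285, 0.003]
wrist_force: [-0.3, -0.8, 0.0]
finger_gap: -0.001
finger_force: 0.0
side [294.2 268. ] 4 [20.7 -1.1 21. ] [21.  -2.7 19.2]
side [310.4 270.8] 5 [-19.7   0.6  21. ] [-19.8   1.2  21.7]
scene [227.5 196. ] 2 [33.4  0.2 21. ] [33.3  0.1 21.1]
scene [223.5 198.5] 4 [18.1 -0.7 21. ] [21.5  4.7 15.1]
scene [213.5 204. ] 2 [-17.4  -0.3  21. ] [-16.4   1.5  19.1]
scene [209.5 206. ] 2 [-30.9   0.6  21. ] [-29.4   3.1  18.2]
t 17.43 turn [ 0.13 -0.03 -0.07] shift mm [-0.8  1.8 62. ] pos [0.459  0.1855 0.128 ] F [-0.4 -1.7 -0.7] gap -0.003 ff 0.0
TCP in den mm [-2.8  0.8]
```

```bash
python3 -m jog '[[[0,0,0],[0,0.0015,0.02],0],[[0,0,0],[0,0,0.018],0],[[0,0,0],[0,0,0.005],0],[[0,0,0],[0,0,0.005],0],[[0,0,0],[0,0,0.005],0],[[0,0,0],[0,0,0.004],0],[[0,0,0],[0,0,0.002],0],[[0,0,0],[0,0,0],0]]' ;python3 -m jog '[[[0,0,0],[0,0,0.002],0],[[0,0,0],[0,0,0],0]]'
```

```text
t: 18.1
ee_pos: [0.4609, 0.1865, 0.0694]
ee_rot: [2.156, 2.283, 0.004]
wrist_force: [-2.6, -2.3, 3.9]
finger_gap: 0.0
finger_force: 2.2
t: 18.27
ee_pos: [0.4613, 0.1869, 0.0677]
ee_rot: [2.155, 2.283, 0.006]
wrist_force: [-1.6, -2.8, 4.5]
finger_gap: -0.003
finger_force: 2.4
```

```bash
python3 -m jog '[[[0,0,0],[0,0,0.002],0],[[0,0,0],[0,0,0.001],0],[[0,0,0],[0,0,0],0]]'; python3 -m jog '[[[0,0,0],[0,0,0],0],[[0,0,0],[0,0,0],0],[[0,0,0],[0,0,0],0],[[0,0,0],[0,0,0],0],[[0,0,0],[0,0,0],0],[[0,0,0],[0,0,0],0],[[0,0,0],[0,0,0],0],[[0,0,0],[0,0,0],0],[[0,0,0],[0,0,0],0],[[0,0,0],[0,0,0],0],[[0,0,0],[0,0,0],0]]'
```

```text
t: 18.52
ee_pos: [0.4614, 0.1871, 0.0663]
ee_rot: [2.155, 2.283, 0.007]
wrist_force: [-6.0, -2.9, 18.2]
finger_gap: -0.002
finger_force: 9.2
t: 19.43
ee_pos: [0.4615, 0.1871, 0.0664]
ee_rot: [2.155, 2.283, 0.008]
wrist_force: [-5.0, -3.4, 17.2]
finger_gap: -0.001
finger_force: 9.0
```

```bash
python3 -m jog '[[[0,0,0],[0,0,0],0],[[0,0,0],[0,0,-0.006],0],[[0,0,0],[0,0,-0.008],0],[[0,0,0],[0,0,-0.012],0],[[0,0,0],[0,0,-0.03],0],[[0,0,0],[0,0,-0.035],0],[[0,0,0],[0,0,-0.035],0],[[0,0,0],[0,-0.03,0],0],[[0,0,0],[0,-0.03,0],0],[[0,0,0],[0,-0.03,0],0],[[0,0,0],[0,0,0],0],[[0,0,0],[0,0,0],0]]'
python3 - <<'E'
from h import *
orange('side');orange('scene');headz();where()
f=load('scene')
for y in (-.14,-.1,-.07,-.04,.02): print(y,[rel(world(f,*proj(f,den(x,y,.02))))[2].round(1) for x in (-.02,.02)])
E
```

```text
t: 20.43
ee_pos: [0.3699, 0.182, 0.1904]
ee_rot: [2.155, 2.285, 0.008]
wrist_force: [0.5, 0.5, 0.8]
finger_gap: 0.005
finger_force: 0.0
side [294.2 268. ] 4 [20.7 -1.1 21. ] [21.1 -2.9 19. ]
side [310.4 270.8] 5 [-19.7   0.6  21. ] [-19.6  -0.2  20.2]
scene [227.5 196. ] 2 [33.4  0.2 21. ] [34.1  1.2 19.9]
scene [223.5 198.5] 4 [18.1 -0.7 21. ] [19.3  1.1 19. ]
scene [213.5 204. ] 2 [-17.4  -0.3  21. ] [-16.4   1.5  19. ]
scene [209.5 206. ] 2 [-30.9   0.6  21. ] [-30.5   1.3  20.2]
pad scene [-1.2 -1.9 81.9]
pad side [-0.4  2.8 82.8]
TCP in den mm [-89.5   2.5]
-0.14 [np.float64(18.3), np.float64(17.9)]
-0.1 [np.float64(18.9), np.float64(19.7)]
-0.07 [np.float64(18.9), np.float64(16.8)]
-0.04 [np.float64(17.7), np.float64(17.3)]
0.02 [np.float64(19.6), np.float64(19.1)]
```

The strip lies flat with its pointers at the nose line, the head is up, and the robot is clear.

```bash
python3 -c "
from workcell import ctrl
print(ctrl.job_done())"
```

```text
the job is handed in; nothing more can be done
None
```

I zeroed the densitometer on the red strip's white patch and took the reading on the pointer patch. The job is handed in at about 20 s, with the strip left flat in the channel under the raised head, its pointers within about 1 mm of the nose line; I made no final check of the other strips and bystanders.

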